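# Put out the mixed bakes in their display trays

### The job

Sort the four bakes from the wooden board into the display trays: put each one in the tray that already holds its own kind, right way up and flat on its floor in the middle of the tray's empty part, with the loaf and the croissant lying the same way as those behind them (either end first). Set each down gently, neither dropped nor pressed hard on the tray, and leave the jam jar and the cup standing where they are.

Things in the scene. Friction and masses are not known exactly. Their poses are not given: they have to be found in the camera images.
- muffin: Loose muffin in a brown paper case: 62 mm tall, dome 66 mm across (widest 34 to 47 mm up), foot 46 mm, about 0.11 kg. Origin: centre of its underside, z up. It stands, like the other three loose bakes, on a fixed wooden board 140 by 600 mm whose top is 20 mm above the counter; they lie in a row about 145 mm apart in any order.
- doughnut: Loose small ring doughnut lying flat: 68 mm outside diameter, 27 mm thick, gold below with chocolate glaze on top; the small hole, 18 mm, is too narrow for a finger. About 0.06 kg. It lies on a wooden board. Origin: centre of its underside; z up through the glazed side.
- loaf: Loose small loaf cake, dark brown with a round seeded crown: 90 mm long (its x), 55 mm wide (its y), 57 mm tall with upright sides up to 30 mm, about 0.18 kg. It stands on a wooden board. Origin: centre of its underside; z up through the crown.
- croissant: Loose small croissant, gold, flat-bottomed: 120 mm from horn to horn (along its y), 46 mm thick across the middle (along its x, from -23 to +23 mm) and 46 mm tall there, tapering to the horns, which bend about 15 mm to its +x. About 0.06 kg. It lies on a wooden board. Origin: on the underside, below the thick middle; z up.
- tray_muffin: White display tray, fixed, 240 (x) by 160 mm (y), 24 high, walls 5, floor top 5 mm above its underside. Far part (x over +58 mm) holds two fixed muffins side by side, tops 67 mm up. Near part is empty, 120 (x) by 142 mm (y) inside; origin: its middle, at the underside. x points away from the robot, z up. Told from the other trays by its goods.
- tray_doughnut: White display tray, fixed, 240 (x) by 160 mm (y), 24 high, walls 5, floor top 5 mm above its underside. Far part (x over +58 mm) holds two fixed ring doughnuts side by side, tops 32 mm up. Near part is empty, 120 (x) by 142 mm (y) inside; origin: its middle, at the underside. x points away from the robot, z up. Told from the other trays by its goods.
- tray_loaf: White display tray, fixed, 240 (x) by 160 mm (y), 24 high, walls 5, floor top 5 mm above its underside. Far part (x over +58 mm) holds two fixed loaf cakes side by side, long axes along x, tops 62 mm up. Near part is empty, 120 (x) by 142 mm (y) inside; origin: its middle, at the underside. x points away from the robot, z up. Told from the other trays by its goods.
- tray_croissant: White display tray, fixed, 240 (x) by 160 mm (y), 24 high, walls 5, floor top 5 mm above its underside. Far part (x over +58 mm) holds two fixed croissants one behind the other, horn to horn along y, tops 51 mm up. Near part is empty, 120 (x) by 142 mm (y) inside; origin: its middle, at the underside. x points away from the robot, z up. Told from the other trays by its goods.
- jam_jar: Bystander: closed red jam jar, 66 mm across, 85 mm tall, loose on the counter beyond one end of the board. Origin: centre of its underside. Not to be moved.
- cup: Bystander: white ceramic cup, 76 mm across, 70 mm tall, loose on the counter beyond the other end of the board. Origin: centre of its underside. Not to be moved.
There are look-alikes about, which are no part of the job. What is shaped like the loaf but green or purple is not meant.

How it is judged (in metres and radians):
At the end, for the whole second after the job is handed in: Each bake rests released in its own kind's tray: origin within 15 mm horizontally of the tray's origin (middle of the empty part), 1 to 10 mm above the tray's underside, upright within 0.15 rad, at rest; loaf and croissant axes within 0.26 rad of the tray's, either way round (horizontal distance between muffin and tray_muffin below 0.015 m and z of muffin in the frame of tray_muffin between 0.001 and 0.01 m and angle between each of muffin, doughnut, loaf, croissant's own z axis and vertical below 0.15 rad and linear speed of each of muffin, doughnut, loaf, croissant below 0.02 m/s and angular speed of each of muffin, doughnut, loaf, croissant below 0.2 rad/s and horizontal distance between doughnut and tray_doughnut below 0.015 m and z of doughnut in the frame of tray_doughnut between 0.001 and 0.01 m and horizontal distance between loaf and tray_loaf below 0.015 m and z of loaf in the frame of tray_loaf between 0.001 and 0.01 m and angle between the x axis of loaf and the x axis of tray_loaf, either way round below 0.26 rad and horizontal distance between croissant and tray_croissant below 0.015 m and z of croissant in the frame of tray_croissant between 0.001 and 0.01 m and angle between the x axis of croissant and the x axis of tray_croissant, either way round below 0.26 rad); the robot touches nothing.
It fails at once if a bake is dropped: it falls free of the fingers at over 0.7 m/s (from 25 mm or more) ((linear speed of muffin above 0.7 m/s and contact force between muffin and the fingers below 0.05 N) or (linear speed of doughnut above 0.7 m/s and contact force between doughnut and the fingers below 0.05 N) or (linear speed of loaf above 0.7 m/s and contact force between loaf and the fingers below 0.05 N) or (linear speed of croissant above 0.7 m/s and contact force between croissant and the fingers below 0.05 N)).
It fails at once if a bake is pressed on a tray with more than 60 N (contact force between any of muffin, doughnut, loaf, croissant and tray_muffin above 60 N or contact force between any of muffin, doughnut, loaf, croissant and tray_doughnut above 60 N or contact force between any of muffin, doughnut, loaf, croissant and tray_loaf above 60 N or contact force between any of muffin, doughnut, loaf, croissant and tray_croissant above 60 N).
It fails at once if the jam jar or the cup is moved by more than 25 mm or tipped over (distance of any of jam_jar, cup from where it was at the start of the episode above 0.025 m or angle between any of jam_jar, cup's own z axis and vertical above 0.5 rad).
It also fails if it takes over 112 s, if anything falls off the work surface, if the arm or the gripper's body presses on something with over 40 N, if the wrist force passes 120 N, or if a joint passes its speed limit or range.

### The arm

A 6-joint arm with a two-finger parallel gripper is mounted at the origin on the work surface. World frame = base frame: x ahead of the robot, y to its left, z up, the work surface at z = 0. Lengths are in mm, angles in rad, forces in N, time in s.
With the tool pointing down it reaches from about 250 to 775 mm from the base axis. Payload 8.9 kg.
Tool frame: the origin (TCP) lies at the very end of the fingers, on their centre line; the grasp point (between the pads) lies 19 mm behind it; z points along the fingers, y is the line along which they close (so a half turn about z gives the same grasp; the last joint's range is limited). The gripper opens to 85 mm and grips with 20 to 120 N. Pads are 22 mm wide; open, the fingers measure 114 mm over their backs; the gripper's body (76 mm by 85 mm) begins 54 mm behind the grasp point. The pads swing forward as they close: fully open they stand 13 mm farther back than shut.
Start: joints at [-1.464, 0.291, -0.153, 1.127, 0, 1.431], TCP at [127.751, -509.218, 231.305] pointing down, gripper open.
Joint ranges: [-2.52, 2.52], [-0.91, 1.74], [-1.3, 1.37], [-1.96, 2.02], [-1.52, 1.47], [-3.14, 3.14]. Speed limits (rad/s): [2.22, 2.22, 2.79, 3.14, 3.14, 3.14].

### API

Orientations are given as [roll, pitch, yaw] about the fixed x, y, z axes, in that order (R = Rz(yaw) Ry(pitch) Rx(roll)).
In Python, from bench import arm gives the robot as it stands. The module is installed in compiled form; this text tells all that it offers.
- The arm moves only by the shell command python3 -m crank 'ROWS' [FORCE]. ROWS is JSON, a list of rows, each an object of numbers: "fingers": the closure, from -1 (fully open) to 1 (shut); "dx", "dy", "dz": the shift along the tool's x, y, z in mm; "roll": the turn about the tool's z in degrees. A call has 1 to 5 rows; each row shifts and turns the commanded pose from where the row before left it, along the tool's axes as they then stand; what a row does not reach is not made up. A row lasts 1/12 s, in which the tool goes at most 41.7 mm and 7.16 degrees, less where a joint would pass 70% of its speed; a pose out of reach is approached as far as the arm can. A call is refused whole if a number of a shift passes 41.7 or a number of a turn 7.16, either way. A call with a gripper value outside its range is refused whole. The fingers move at their own pace and stop on an object; FORCE is the grip in N (left out, the last holds). Time passes only in rows, so rows that do not move let the fingers close. It gives the time, the measured TCP pose, the force, the opening and the grip force at its end, in the units of the state.
- arm.read_state(): the state, without advancing time (a new reading comes with each control period).
- arm.read_camera(name): name is "scene" or "side" or "wrist"; returns the picture (384x512x3 uint8, red, green, blue); there is no depth.
- arm.calibration(name): a dict with "vfov" (degrees; the focal length in pixels is half the picture's height over the tangent of half this angle, whatever the lens; pixels are square), "cx", "cy" (the principal point, pixels), "cam_to_world" (4x4, takes a point from camera to world coordinates). Camera axes: x right, y up, looking along -z (the intrinsics and any distortion apply to the point x, -y, -z); pixel columns grow to the right and rows downward; lengths in mm; the calibration is good to about 2 mm. A picture is of the moment at which its call begins: read the wrist's pose just before it. calibration takes no time and is no camera call; for the wrist camera it gives the pose at the moment of the call.
- arm.finish_job(): hands the job in; it is judged then, once.
The state is a dict: "t": time; "q": joint angles; "joint_velocities": joint speeds; "effort": joint torques, N m; "position": TCP position; "orientation": TCP orientation; "ft_force": force on the tool from outside, world axes, zero at the start; "wrist_torque": the same for the moment, N m; "grip_width": finger opening in mm; "finger_force": force on a finger pad.
Only numpy, scipy, OpenCV 4.12 (cv2) and the standard library are available. Lean on these libraries where they do the work, as an engineer would, in place of code of your own. Each camera call takes 0.05 s, during which the arm holds its last target. There are 200 camera calls.

## Working session

There is one attempt and no reset: what is moved stays moved. The work goes in short steps, Python scripts to look and compute and a shell command to move; the robot and the scene stay as the last step left them, time stands still between calls to the robot, and variables do not carry over. Pictures are saved under pics/ and viewed, at most 14 in all, crops included, and the job is handed in when it is done.

```bash
mkdir -p pics
python3 - <<'E'
from bench import arm
import cv2,json
s=arm.read_state();print({k:s[k] for k in('t','position','orientation','grip_width')})
for n in('scene','side'):
    c=arm.calibration(n);print(n,c)
    cv2.imwrite(f'pics/{n}0.png',arm.read_camera(n)[:,:,::-1])
print(arm.calibration('wrist'))
E
```

```text
{'t': 0.0, 'position': array([ 127.70949665, -508.77821095,  230.73964976]), 'orientation': array([-3.14029254e+00, -2.14307836e-04,  2.45768888e-01]), 'grip_width': 85.46000864542034}
scene {'vfov': 46.84397779710122, 'cx': 258.28268273113144, 'cy': 191.98784404059805, 'cam_to_world': array([[-8.81098419e-01, -4.06017075e-01,  2.42519505e-01,
         8.08488527e+02],
       [ 4.72930923e-01, -7.57929069e-01,  4.49310437e-01,
         6.02948931e+02],
       [ 1.38487336e-03,  5.10581689e-01,  8.59828134e-01,
         1.19861888e+03],
       [ 0.00000000e+00,  0.00000000e+00,  0.00000000e+00,
         1.00000000e+00]])}
side {'vfov': 51.58996676359967, 'cx': 262.5776377243445, 'cy': 189.65916627108035, 'cam_to_world': array([[-9.90183772e-01, -7.20174542e-02,  1.19789751e-01,
         6.19637293e+02],
       [ 1.39712130e-01, -5.34972781e-01,  8.33237448e-01,
         1.06751622e+03],
       [ 4.07661637e-03,  8.41794280e-01,  5.39783078e-01,
         7.55081751e+02],
       [ 0.00000000e+00,  0.00000000e+00,  0.00000000e+00,
         1.00000000e+00]])}
{'vfov': 71.93887632335934, 'cx': 258.1175744027583, 'cy': 188.87030862088437, 'cam_to_world': array([[ 2.43237757e-01,  9.16903012e-01,  3.16424178e-01,
         2.10804360e+02],
       [-9.69966628e-01,  2.30054420e-01,  7.89918048e-02,
        -4.88754918e+02],
       [-3.66956951e-04, -3.26134682e-01,  9.45323243e-01,
         3.73178960e+02],
       [ 0.00000000e+00,  0.00000000e+00,  0.00000000e+00,
         1.00000000e+00]])}
```

View pics/scene0.png

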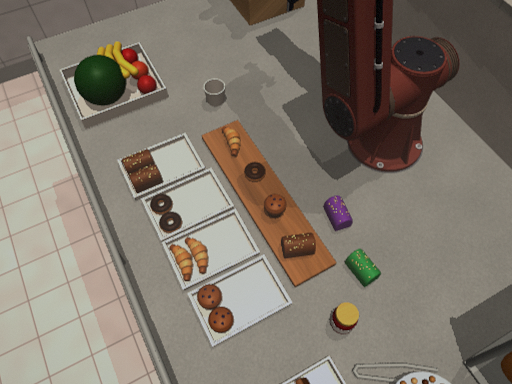

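View pics/side0.png

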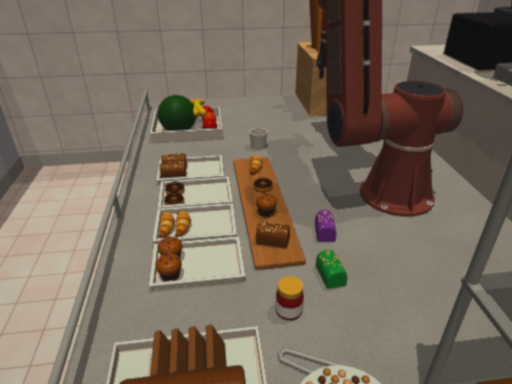

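The scene picture shows:

| Item | Pixels |
|---|---|
| croissant on board | (232,140) |
| doughnut on board | (255,171) |
| muffin on board | (275,205) |
| brown loaf on board | (298,244) |
| loaf tray | (161,165) |
| doughnut tray | (187,205) |
| croissant tray | (211,248) |
| muffin tray | (240,300) |
| jar | (345,318) |
| cup | (215,92) |

There are three loaf-shaped candidates: brown at (298,244), purple at (338,212) and green at (362,266). Only the brown one on the board fits. I'll confirm it in a crop and measure.

```bash
cat > h.py <<'E'
from bench import arm
import numpy as np
def ray(c,u,v):
    f=192/np.tan(np.radians(c['vfov'])/2)
    M=np.array(c['cam_to_world']);d=M[:3,:3]@np.array([(u-c['cx'])/f,-(v-c['cy'])/f,-1]);return M[:3,3],d
def at(c,u,v,z):
    o,d=ray(c,u,v);return (o+d*(z-o[2])/d[2])[:2]
def proj(c,p):
    f=192/np.tan(np.radians(c['vfov'])/2);M=np.array(c['cam_to_world'])
    q=M[:3,:3].T@(np.array(p,float)-M[:3,3]);return np.array([c['cx']+f*q[0]/-q[2],c['cy']-f*q[1]/-q[2]])
E
python3 - <<'E'
from h import *
import cv2
im=cv2.imread('pics/scene0.png')
cv2.imwrite('pics/crop1.png',cv2.resize(im[110:350,110:370],None,fx=2.5,fy=2.5,interpolation=cv2.INTER_CUBIC))
c=arm.calibration('scene')
for n,u,v,z in[('cro',232,140,45),('dou',255,171,47),('muf',275,203,75),('loaf',298,242,70),('jar',345,311,85),('cup',215,85,70),
 ('tl_L',161,165,24),('tl_D',187,205,24),('tl_C',211,248,24),('tl_M',240,300,24),('bcorner',237,122,20),('b2',203,134,20),('b3',335,263,20),('b4',297,284,20),
 ('M1',268,257,24),('M2',292,300,24),('M3',187,295,24),('M4',212,344,24)]: print(n,at(c,u,v,z).round())
E
```

```text
cro [ 465. -214.]
dou [457. -71.]
muf [466.  72.]
loaf [469. 208.]
jar [467. 432.]
cup [ 419. -436.]
tl_L [ 704. -246.]
tl_D [689. -72.]
tl_C [685.  90.]
tl_M [681. 264.]
bcorner [ 409. -292.]
b2 [ 532. -300.]
b3 [395. 295.]
b4 [521. 297.]
M1 [554. 191.]
M2 [557. 330.]
M3 [801. 184.]
M4 [796. 332.]
```

View pics/crop1.png

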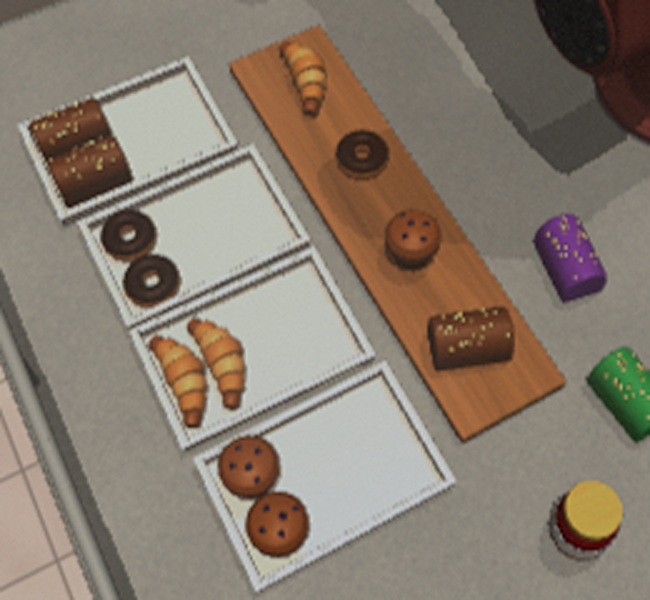

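The crop confirms the brown loaf on the board at (298,242) in full-image pixels, and the four trays by their goods. Purple and green stand off the board. World estimates fit the board (about 145 mm spacing, y −290 to 295). I'll rotate the tool to yaw 90° and fly toward the croissant.

```bash
python3 -m crank '[{"roll":-7.16,"dz":-4},{"roll":-7.16,"dz":-4},{"roll":-7.16,"dz":-4},{"roll":-7.16,"dz":-4},{"roll":-7.16,"dz":-4}]'
python3 -m crank '[{"roll":-7.16},{"roll":-7.16},{"roll":-7.16},{"roll":-7.16},{"roll":-7.16}]'
python3 -m crank '[{"roll":-4.3},{"dy":25,"dx":20},{"dy":25,"dx":20},{"dy":25,"dx":20},{"dy":25,"dx":20}]'
python3 -m crank '[{"dy":25,"dx":20},{"dy":25,"dx":20},{"dy":25,"dx":20},{"dy":25,"dx":20},{"dy":25,"dx":20}]'
```

```text
validation failed for argument at $[0]...
validation failed for argument at $[0]...
validation failed for argument at $[0]...
validation failed for argument at $[0]...
```

Rows probably need all five keys.

```bash
python3 -m crank '[{"fingers":-1,"dx":0,"dy":0,"dz":-4,"roll":-7.16},{"fingers":-1,"dx":0,"dy":0,"dz":-4,"roll":-7.16},{"fingers":-1,"dx":0,"dy":0,"dz":-4,"roll":-7.16},{"fingers":-1,"dx":0,"dy":0,"dz":-4,"roll":-7.16},{"fingers":-1,"dx":0,"dy":0,"dz":-4,"roll":-7.16}]'
```

```text
t: 0.52
position: [127.7, -509.0, 251.1]
orientation: [-3.141, -0.001, 0.877]
ft_force: [0.3, -0.1, -0.2]
grip_width: 85.2
finger_force: 0.0
```

```bash
python3 -m crank '[{"fingers":-1,"dx":0,"dy":0,"dz":0,"roll":-7.16},{"fingers":-1,"dx":0,"dy":0,"dz":0,"roll":-7.16},{"fingers":-1,"dx":0,"dy":0,"dz":0,"roll":-7.16},{"fingers":-1,"dx":0,"dy":0,"dz":0,"roll":-7.16},{"fingers":-1,"dx":0,"dy":0,"dz":0,"roll":-7.16}]' | head -3
python3 -m crank '[{"fingers":-1,"dx":0,"dy":0,"dz":0,"roll":-4},{"fingers":-1,"dx":22,"dy":30,"dz":0,"roll":0},{"fingers":-1,"dx":22,"dy":30,"dz":0,"roll":0},{"fingers":-1,"dx":22,"dy":30,"dz":0,"roll":0},{"fingers":-1,"dx":22,"dy":30,"dz":0,"roll":0}]' | head -3
python3 -m crank '[{"fingers":-1,"dx":22,"dy":30,"dz":0,"roll":0},{"fingers":-1,"dx":22,"dy":30,"dz":0,"roll":0},{"fingers":-1,"dx":22,"dy":30,"dz":0,"roll":0},{"fingers":-1,"dx":22,"dy":30,"dz":0,"roll":0},{"fingers":-1,"dx":22,"dy":30,"dz":0,"roll":0}]' | head -3
python3 -m crank '[{"fingers":-1,"dx":22,"dy":30,"dz":0,"roll":0},{"fingers":-1,"dx":22,"dy":30,"dz":0,"roll":0},{"fingers":-1,"dx":22,"dy":30,"dz":0,"roll":0},{"fingers":-1,"dx":22,"dy":30,"dz":0,"roll":0},{"fingers":-1,"dx":0,"dy":0,"dz":0,"roll":0}]' | head -3
python3 - <<'E'
from h import *
import cv2,pickle
s=arm.read_state();c=arm.calibration('wrist');im=arm.read_camera('wrist')
cv2.imwrite('pics/w1.png',im[:,:,::-1]);pickle.dump(c,open('w1.pkl','wb'));print(s['position'],s['orientation'],s['q'])
E
```

```text
t: 0.93
position: [127.7, -509.0, 251.0]
orientation: [-3.141, -0.001, 1.502]
t: 1.35
position: [249.0, -420.6, 251.0]
orientation: [-3.141, -0.001, 1.564]
t: 1.77
position: [400.0, -311.2, 251.2]
orientation: [-3.141, -0.0, 1.565]
t: 2.18
position: [523.3, -221.5, 250.6]
orientation: [3.14, -0.002, 1.57]
[ 523.25602498 -221.48247885  250.59183617] [ 3.14043736e+00 -1.55012742e-03  1.56985362e+00] [-0.53017002  0.36420195  0.00300374  1.20938348  0.00192133  1.04157011]
```

View pics/w1.png

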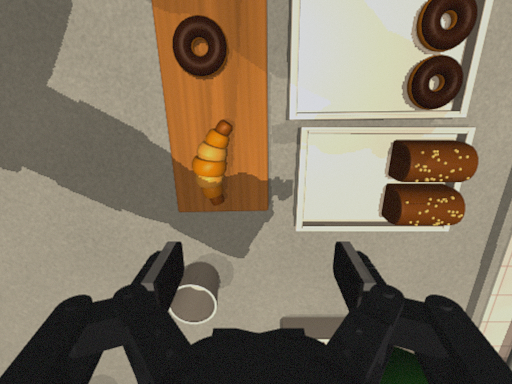

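The wrist picture shows:
- The croissant has horns at (224,127) and (217,200), and its middle at (210,163).
- The loose doughnut is at (201,46).
- The loaf tray rim corners are at (301,127), (475,127), (296,231) and (450,230).
- The doughnut tray's near-bottom corner is at (290,119).
- The cup is at (195,300).

Run:
```python
from h import *
import pickle
c=pickle.load(open('w1.pkl','rb'))
for n,u,v,z in[('horn1',224,127,32),('horn2',217,200,32),('midL',193,163,40),('midR',228,160,40),('dough',200,45,47),('Lnt',301,128,24),('Lft',475,127,24),('Lnb',296,231,24),('Lfloor_nt',308,134,5),('Lfloor_nb',303,225,5),('Dnb',290,119,24),('Dfb',467,117,24),('b1',180,211,20),('b2',269,210,20),('b3',267,0,20),('b4',152,0,20)]: print(n,at(c,u,v,z).round(1))
```

```text
horn1 [ 479.5 -174.7]
horn2 [ 464.8 -279.3]
midL [ 436.2 -221.9]
midR [ 484.1 -217.8]
dough [457.5 -79.6]
Lnt [ 583.8 -176.9]
Lft [ 821.8 -175.9]
Lnb [ 584.1 -334.6]
Lfloor_nt [ 597.4 -187.5]
Lfloor_nb [ 598.1 -333.8]
Dnb [ 568.3 -165. ]
Dfb [ 807.4 -162.7]
b1 [ 405.1 -302. ]
b2 [ 541.7 -300.6]
b3 [535.9 -27.1]
b4 [398.4 -27.1]
```

```bash
python3 -m crank '[{"fingers":-0.7,"dx":0,"dy":-32,"dz":0,"roll":0},{"fingers":-0.7,"dx":0,"dy":-32,"dz":0,"roll":0},{"fingers":-0.7,"dx":0,"dy":0,"dz":30,"roll":4},{"fingers":-0.7,"dx":0,"dy":0,"dz":40,"roll":4},{"fingers":-0.7,"dx":0,"dy":0,"dz":40,"roll":0}]' 30
python3 -m crank '[{"fingers":-0.7,"dx":0,"dy":0,"dz":30,"roll":0},{"fingers":-0.7,"dx":0,"dy":0,"dz":0,"roll":0}]'
python3 - <<'E'
from h import *
import cv2,pickle
s=arm.read_state();c=arm.calibration('wrist');im=arm.read_camera('wrist')
cv2.imwrite('pics/w2.png',im[:,:,::-1]);pickle.dump(c,open('w2.pkl','wb'));print(s['position'],s['orientation'],s['grip_width'])
E
```

```text
t: 2.65
position: [454.8, -226.1, 141.2]
orientation: [3.139, 0.002, 1.42]
ft_force: [0.6, -0.2, -1.0]
grip_width: 72.7
finger_force: 0.0
t: 2.82
position: [450.9, -223.2, 106.2]
orientation: [-3.133, -0.004, 1.424]
ft_force: [-2.1, 0.3, 0.2]
grip_width: 72.8
finger_force: 0.0
[ 450.92492967 -223.20839546  106.23845252] [-3.13301466 -0.003929    1.42442617] 72.76457346634658
```

View pics/w2.png

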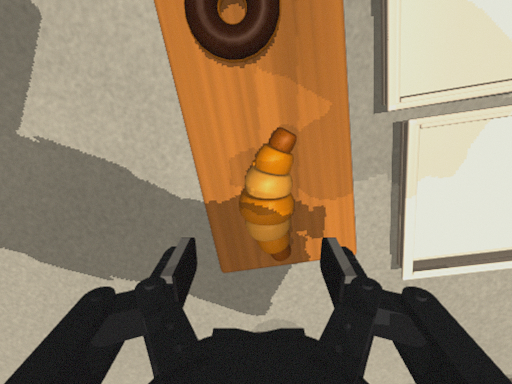

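The closer look shows the croissant's middle at about (267,205), its horns at (286,137) and (280,255), and the finger tips at (190,245) and (327,245).

```bash
python3 -m crank '[{"fingers":-0.7,"dx":0,"dy":0,"dz":0,"roll":0},{"fingers":-0.7,"dx":0,"dy":0,"dz":0,"roll":0},{"fingers":-0.7,"dx":0,"dy":0,"dz":0,"roll":0}]';python3 - <<'E'
from h import *
import pickle
c=pickle.load(open('w2.pkl','rb'))
print(c['cam_to_world'].round(2)[:3,3])
for n,u,v,z in[('horn1',286,134,32),('horn2',280,257,28),('midL',240,208,40),('midR',295,207,40),('Dn',233,8,45),('b1',222,272,20),('b2',355,252,20),('TLn',406,278,24),('TLt',405,122,24)]: print(n,at(c,u,v,z).round(1))
E
```

```text
t: 3.12
position: [456.6, -226.1, 113.4]
orientation: [3.138, 0.002, 1.426]
ft_force: [1.1, 0.4, 0.6]
grip_width: 73.1
finger_force: 0.0
[ 465.6  -140.77  248.95]
horn1 [ 482.3 -170.8]
horn2 [ 463.7 -287.2]
midL [ 435.7 -226.2]
midR [ 482.4 -232. ]
Dn [455.9 -82.2]
b1 [ 402.6 -301.9]
b2 [ 538.  -297.3]
TLn [ 586.7 -332.3]
TLt [ 580.9 -176.4]
```

```bash
python3 -m crank '[{"fingers":-0.7,"dx":-1,"dy":2,"dz":30,"roll":0},{"fingers":-0.7,"dx":0,"dy":0,"dz":30,"roll":0},{"fingers":-0.7,"dx":0,"dy":0,"dz":25,"roll":0},{"fingers":-0.7,"dx":0,"dy":0,"dz":0,"roll":0},{"fingers":0.3,"dx":0,"dy":0,"dz":0,"roll":0}]' 25;
python3 -m crank '[{"fingers":0.3,"dx":0,"dy":0,"dz":0,"roll":0},{"fingers":0.3,"dx":0,"dy":0,"dz":0,"roll":0},{"fingers":0.3,"dx":0,"dy":0,"dz":0,"roll":0},{"fingers":0.3,"dx":0,"dy":0,"dz":0,"roll":0}]'
```

```text
t: 3.53
position: [457.1, -226.3, 26.9]
orientation: [-3.141, -0.0, 1.426]
ft_force: [-0.2, 0.5, -0.1]
grip_width: 62.1
finger_force: 0.0
t: 3.87
position: [458.5, -227.2, 28.5]
orientation: [3.138, 0.002, 1.426]
ft_force: [-0.7, 1.9, 8.1]
grip_width: 45.0
finger_force: 25.2
```

```bash
python3 -m crank '[{"fingers":0.3,"dx":0,"dy":0,"dz":-10,"roll":0},{"fingers":0.3,"dx":0,"dy":0,"dz":-25,"roll":-4},{"fingers":0.3,"dx":0,"dy":0,"dz":-35,"roll":-4.3},{"fingers":0.3,"dx":0,"dy":0,"dz":-35,"roll":0},{"fingers":0.3,"dx":0,"dy":0,"dz":-35,"roll":0}]'|sed -n '2,3p;5p'
python3 -m crank '[{"fingers":0.3,"dx":15,"dy":6,"dz":-30,"roll":0},{"fingers":0.3,"dx":30,"dy":12,"dz":-30,"roll":0},{"fingers":0.3,"dx":30,"dy":12,"dz":-20,"roll":0},{"fingers":0.3,"dx":30,"dy":12,"dz":0,"roll":0},{"fingers":0.3,"dx":30,"dy":12,"dz":0,"roll":0}]'|sed -n '2,3p;5p'
python3 -m crank '[{"fingers":0.3,"dx":30,"dy":12,"dz":0,"roll":0},{"fingers":0.3,"dx":30,"dy":12,"dz":0,"roll":0},{"fingers":0.3,"dx":30,"dy":12,"dz":0,"roll":0},{"fingers":0.3,"dx":15,"dy":6,"dz":0,"roll":0},{"fingers":0.3,"dx":0,"dy":0,"dz":0,"roll":0}]'|sed -n '2,3p;5,6p'
python3 - <<'E'
from h import *
import cv2,pickle
s=arm.read_state();c=arm.calibration('wrist');im=arm.read_camera('wrist')
cv2.imwrite('pics/w3.png',im[:,:,::-1]);pickle.dump(c,open('w3.pkl','wb'));print(s['position'],s['orientation'],s['grip_width'])
E
```

```text
position: [457.1, -226.2, 169.5]
orientation: [3.141, 0.001, 1.571]
grip_width: 44.4
position: [511.8, -92.0, 248.1]
orientation: [3.137, 0.002, 1.57]
grip_width: 44.8
position: [553.4, 15.1, 246.2]
orientation: [3.14, -0.001, 1.574]
grip_width: 44.9
finger_force: 25.9
[553.39951797  15.11663161 246.19586984] [ 3.13962439e+00 -6.96549018e-04  1.57402843e+00] 44.852551184076084
```

View pics/w3.png

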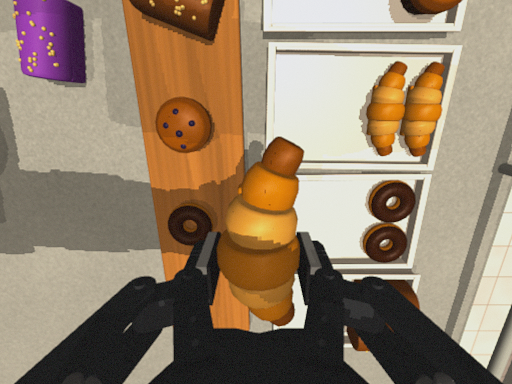

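The croissant is held upright and aligned, with horns at (285,150) and (280,310). The croissant tray's rim corners are at (269,44), (461,46), (274,168) and (433,171). The doughnut tray's top-left is at (276,176). The muffin is at (184,124) and the doughnut at (190,224).

Run:
```python
from h import *
import pickle
c=pickle.load(open('w3.pkl','rb'))
for n,u,v,z in[('Ctl',270,44,24),('Ctr',461,46,24),('Cbl',275,168,24),('Cbr',433,171,24),('Dtl',276,176,24),('Dtr',429,174,24),('Mb',265,30,24),('muf',184,124,78),('dou',190,224,47),('held front horn',285,145,240),('heldback',280,312,240),('heldmid',262,250,265)]: print(n,at(c,u,v,z).round(1))
```

```text
Ctl [569.5 161. ]
Ctr [804.8 159.7]
Cbl [579.4   4.4]
Cbr [8.052e+02 5.000e-01]
Dtl [581.1  -7.4]
Dtr [800.4  -3.9]
Mb [563.2 176. ]
muf [470.3  70. ]
dou [458.1 -72.4]
held front horn [569.7  73.8]
heldback [570.5 -44.6]
heldmid [556.8  21.6]
```

```bash
python3 -m crank '[{"fingers":0.3,"dx":17,"dy":20,"dz":0,"roll":0},{"fingers":0.3,"dx":25,"dy":31,"dz":20,"roll":0},{"fingers":0.3,"dx":25,"dy":31,"dz":35,"roll":0},{"fingers":0.3,"dx":0,"dy":0,"dz":35,"roll":0},{"fingers":0.3,"dx":0,"dy":0,"dz":35,"roll":0}]'|sed -n '2,3p;5p'
python3 -m crank '[{"fingers":0.3,"dx":0,"dy":0,"dz":35,"roll":0},{"fingers":0.3,"dx":0,"dy":0,"dz":25,"roll":0},{"fingers":0.3,"dx":0,"dy":0,"dz":15,"roll":0},{"fingers":0.3,"dx":0,"dy":0,"dz":0,"roll":0},{"fingers":0.3,"dx":0,"dy":0,"dz":0,"roll":0}]'
```

```text
position: [627.4, 71.9, 128.4]
orientation: [3.139, 0.0, 1.571]
grip_width: 44.8
t: 6.0
position: [625.7, 71.0, 54.0]
orientation: [-3.141, 0.0, 1.57]
ft_force: [-0.3, 0.4, -0.1]
grip_width: 45.1
finger_force: 26.0
```

```bash
python3 -m crank '[{"fingers":0.3,"dx":11,"dy":9,"dz":0,"roll":0},{"fingers":0.3,"dx":0,"dy":0,"dz":20,"roll":0},{"fingers":0.3,"dx":0,"dy":0,"dz":10,"roll":0},{"fingers":0.3,"dx":0,"dy":0,"dz":5,"roll":0},{"fingers":0.3,"dx":0,"dy":0,"dz":0,"roll":0}]'
```

```text
t: 6.42
position: [634.3, 82.6, 18.3]
orientation: [-3.14, 0.0, 1.57]
ft_force: [-0.5, -0.3, -0.8]
grip_width: 44.8
finger_force: 26.0
```

```bash
python3 -m crank '[{"fingers":0.3,"dx":0,"dy":0,"dz":2,"roll":0},{"fingers":0.3,"dx":0,"dy":0,"dz":2,"roll":0},{"fingers":0.3,"dx":0,"dy":0,"dz":0,"roll":0}]'
```

```text
t: 6.67
position: [635.1, 82.8, 14.8]
orientation: [3.141, 0.0, 1.57]
ft_force: [-0.3, 0.4, -1.4]
grip_width: 44.8
finger_force: 26.1
```

```bash
python3 -m crank '[{"fingers":0.3,"dx":0,"dy":0,"dz":1.5,"roll":0},{"fingers":0.3,"dx":0,"dy":0,"dz":0,"roll":0}]'|sed -n '2p;4p'
python3 -m crank '[{"fingers":0.3,"dx":0,"dy":0,"dz":1,"roll":0},{"fingers":0.3,"dx":0,"dy":0,"dz":0,"roll":0}]'|sed -n '2p;4p'
```

```text
position: [635.3, 83.0, 13.6]
ft_force: [-0.2, -0.4, 2.0]
position: [635.4, 83.0, 13.5]
ft_force: [-4.8, -0.9, 13.5]
```

```bash
python3 -m crank '[{"fingers":-0.45,"dx":0,"dy":0,"dz":0,"roll":0},{"fingers":-0.45,"dx":0,"dy":0,"dz":0,"roll":0},{"fingers":-0.45,"dx":0,"dy":0,"dz":0,"roll":0},{"fingers":-0.45,"dx":0,"dy":0,"dz":-10,"roll":0},{"fingers":-0.45,"dx":0,"dy":0,"dz":-30,"roll":0}]'|sed -n '2p;4,6p'
python3 -m crank '[{"fingers":-1,"dx":0,"dy":0,"dz":-40,"roll":0},{"fingers":-1,"dx":-15,"dy":0,"dz":-40,"roll":0},{"fingers":-1,"dx":-30,"dy":0,"dz":-40,"roll":0},{"fingers":-1,"dx":-40,"dy":0,"dz":-40,"roll":0},{"fingers":-1,"dx":-40,"dy":0,"dz":-30,"roll":0}]'|sed -n '2p;4,6p'
python3 -m crank '[{"fingers":-1,"dx":-40,"dy":0,"dz":0,"roll":0},{"fingers":-1,"dx":0,"dy":0,"dz":0,"roll":0},{"fingers":-1,"dx":0,"dy":0,"dz":0,"roll":0}]'|sed -n '2p;4,6p'
python3 - <<'E'
from h import *
import cv2,pickle
s=arm.read_state();c=arm.calibration('wrist');im=arm.read_camera('wrist')
cv2.imwrite('pics/w4.png',im[:,:,::-1]);pickle.dump(c,open('w4.pkl','wb'));print(s['position'],s['orientation'],s['grip_width'])
E
```

```text
position: [631.8, 82.9, 48.8]
ft_force: [-0.3, -0.7, -0.0]
grip_width: 61.9
finger_force: 0.0
position: [635.2, -19.6, 222.3]
ft_force: [0.8, -0.2, 0.2]
grip_width: 85.7
finger_force: 0.0
position: [634.9, -61.5, 219.5]
ft_force: [-0.1, -0.0, -0.7]
grip_width: 85.2
finger_force: 0.0
[634.86836094 -61.49201855 219.53149143] [3.14076104e+00 2.01467361e-04 1.56707784e+00] 85.19608872273
```

View pics/w4.png

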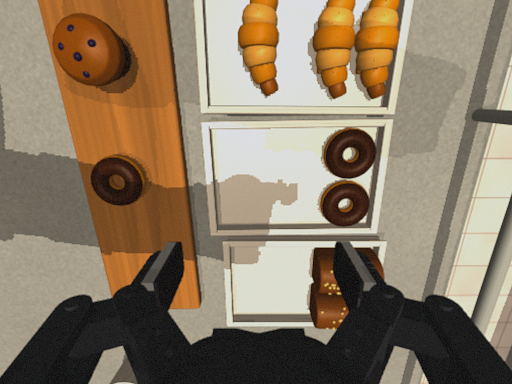

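The croissant is set in its tray at (260,45). The doughnut tray's rim corners are at (203,122), (392,119), (212,235) and (378,234). The loaf tray's are at (223,240), (385,241) and (227,327). The loose doughnut is at (118,181).

Run:
```python
from h import *
import pickle
c=pickle.load(open('w4.pkl','rb'))
for n,u,v,z in[('Dtl',203,123,24),('Dtr',392,120,24),('Dbl',212,235,24),('Dbr',378,234,24),('Ltl',223,241,24),('Ltr',385,241,24),('Lbl',227,327,24),('Cbl',201,112,24),('Cbr',395,115,24),('dou',118,181,47),('douL',92,181,34),('douR',145,181,34),('dT',117,156,34),('dB',118,206,34),('cro horn',270,90,15),('crotop',259,22,50)]: print(n,at(c,u,v,z).round(1))
```

```text
Dtl [568.2  -7.5]
Dtr [802.9  -4.8]
Dbl [ 569.8 -164.5]
Dbr [ 808.6 -164. ]
Ltl [ 585.2 -174.4]
Ltr [ 820.4 -175.5]
Lbl [ 584.2 -335.6]
Cbl [566.7   5.6]
Cbr [805.6   1.2]
dou [461.9 -75.4]
douL [421.  -79.3]
douR [489.7 -79.6]
dT [459.3 -46.6]
dB [ 448.5 -114.6]
cro horn [651.5  30.8]
crotop [638.   95.3]
```

```bash
python3 -m crank '[{"fingers":-1,"dx":-3,"dy":-35,"dz":0,"roll":0},{"fingers":-1,"dx":-3,"dy":-35,"dz":0,"roll":0},{"fingers":-1,"dx":-4,"dy":-35,"dz":0,"roll":0},{"fingers":-1,"dx":-3,"dy":-35,"dz":0,"roll":0},{"fingers":-1,"dx":-3,"dy":-35,"dz":0,"roll":0}]'|sed -n '2,3p'
python3 -m crank '[{"fingers":-1,"dx":0,"dy":0,"dz":10,"roll":-7.16},{"fingers":-1,"dx":0,"dy":0,"dz":10,"roll":-7.16},{"fingers":-1,"dx":0,"dy":0,"dz":10,"roll":-7.16},{"fingers":-1,"dx":0,"dy":0,"dz":10,"roll":-7.16},{"fingers":-1,"dx":0,"dy":0,"dz":10,"roll":-7.16}]'|sed -n '2,3p'
python3 -m crank '[{"fingers":-1,"dx":0,"dy":0,"dz":10,"roll":-7.16},{"fingers":-1,"dx":0,"dy":0,"dz":10,"roll":-7.16},{"fingers":-1,"dx":0,"dy":0,"dz":10,"roll":-7.16},{"fingers":-1,"dx":0,"dy":0,"dz":10,"roll":-7.16},{"fingers":-1,"dx":0,"dy":0,"dz":10,"roll":-7.16}]'|sed -n '2,3p'
python3 -m crank '[{"fingers":-1,"dx":0,"dy":0,"dz":0,"roll":-7.16},{"fingers":-1,"dx":0,"dy":0,"dz":0,"roll":-7.16},{"fingers":-1,"dx":0,"dy":0,"dz":0,"roll":-4.3},{"fingers":-1,"dx":0,"dy":0,"dz":0,"roll":0},{"fingers":-1,"dx":0,"dy":0,"dz":0,"roll":0}]'|sed -n '2,3p'
python3 - <<'E'
from h import *
import cv2,pickle
s=arm.read_state();c=arm.calibration('wrist');im=arm.read_camera('wrist')
cv2.imwrite('pics/w5.png',im[:,:,::-1]);pickle.dump(c,open('w5.pkl','wb'));print(s['position'],s['orientation'],s['q'])
E
```

```text
position: [457.8, -73.8, 218.2]
orientation: [-3.141, -0.001, 1.573]
position: [459.5, -73.9, 168.2]
orientation: [-3.141, -0.001, 2.203]
position: [459.5, -73.8, 118.1]
orientation: [3.141, -0.001, 2.828]
position: [459.7, -74.3, 118.6]
orientation: [3.141, -0.001, -3.139]
[459.69354408 -74.3112719  118.63822497] [ 3.14121424e+00 -5.57051009e-04 -3.13922784e+00] [-3.17595353e-01  2.81928983e-01 -4.88445934e-01  8.01069212e-01
  1.84001901e-04 -3.19960125e-01]
```

View pics/w5.png

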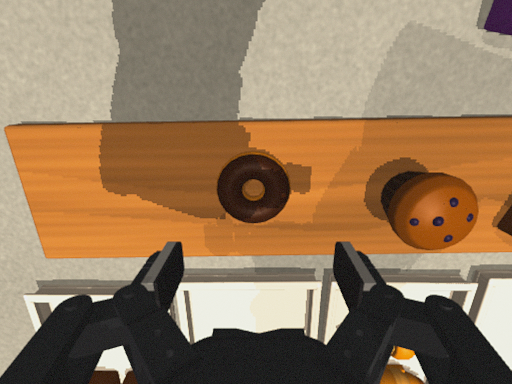

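The doughnut is at (254,188), 73 px wide, with its hole at (254,189). The muffin dome is centred at (434,211).

Run:
```python
from h import *
import pickle
c=pickle.load(open('w5.pkl','rb'))
for n,u,v,z in[('c',253.5,187.5,36),('hole',254,189,42),('L',217,187,34),('R',290,187,34),('muf',434,211,70),('board bl',44,258,20),('btl',6,126,20)]: print(n,at(c,u,v,z).round(1))
```

```text
c [453.3 -78.9]
hole [452.6 -78.3]
L [ 453.5 -112. ]
R [453.4 -45.8]
muf [460.9  63.7]
board bl [ 538.2 -301.5]
btl [ 401.3 -299.5]
```

```bash
python3 -m crank '[{"fingers":-1,"dx":6,"dy":-4.5,"dz":0,"roll":0},{"fingers":-1,"dx":0,"dy":0,"dz":35,"roll":0},{"fingers":-1,"dx":0,"dy":0,"dz":35,"roll":0},{"fingers":-1,"dx":0,"dy":0,"dz":20,"roll":0},{"fingers":-1,"dx":0,"dy":0,"dz":8.5,"roll":0}]'|sed -n '2,6p'
python3 -m crank '[{"fingers":0,"dx":0,"dy":0,"dz":0,"roll":0},{"fingers":0,"dx":0,"dy":0,"dz":0,"roll":0},{"fingers":0,"dx":0,"dy":0,"dz":0,"roll":0},{"fingers":0,"dx":0,"dy":0,"dz":0,"roll":0}]' 25
```

```text
position: [451.5, -79.3, 17.9]
orientation: [3.14, -0.004, -3.14]
ft_force: [-0.7, -0.4, -0.3]
grip_width: 85.7
finger_force: 0.0
t: 10.6
position: [455.0, -80.3, 21.5]
orientation: [-3.141, 0.002, -3.138]
ft_force: [-0.5, -0.7, -0.2]
grip_width: 67.1
finger_force: 28.2
```

```bash
python3 -m crank '[{"fingers":0,"dx":0,"dy":0,"dz":-10,"roll":0},{"fingers":0,"dx":0,"dy":0,"dz":-25,"roll":0},{"fingers":0,"dx":0,"dy":0,"dz":-30,"roll":0},{"fingers":0,"dx":-20,"dy":-1,"dz":-20,"roll":0},{"fingers":0,"dx":-35,"dy":-1,"dz":0,"roll":0}]'|sed -n '2,6p'
python3 -m crank '[{"fingers":0,"dx":-35,"dy":-1,"dz":0,"roll":0},{"fingers":0,"dx":-35,"dy":-1,"dz":0,"roll":0},{"fingers":0,"dx":-35,"dy":-1,"dz":0,"roll":0},{"fingers":0,"dx":-20,"dy":0,"dz":0,"roll":0},{"fingers":0,"dx":0,"dy":0,"dz":0,"roll":0}]'|sed -n '2,6p'
python3 -m crank '[{"fingers":0,"dx":0,"dy":0,"dz":25,"roll":0},{"fingers":0,"dx":0,"dy":0,"dz":25,"roll":0},{"fingers":0,"dx":0,"dy":0,"dz":20,"roll":0},{"fingers":0,"dx":0,"dy":0,"dz":5,"roll":0},{"fingers":0,"dx":0,"dy":0,"dz":0,"roll":0}]'|sed -n '2,6p'
```

```text
position: [509.7, -82.2, 110.5]
orientation: [-3.14, 0.005, -3.139]
ft_force: [2.6, 0.0, -0.8]
grip_width: 67.0
finger_force: 28.6
position: [638.3, -84.5, 106.2]
orientation: [-3.141, 0.004, -3.138]
ft_force: [-1.6, 1.1, -1.5]
grip_width: 67.3
finger_force: 28.6
position: [632.6, -84.0, 29.6]
orientation: [3.141, -0.002, -3.138]
ft_force: [0.2, -0.5, -0.8]
grip_width: 67.1
finger_force: 28.6
```

```bash
python3 -m crank '[{"fingers":0,"dx":0,"dy":0,"dz":10,"roll":0},{"fingers":0,"dx":0,"dy":0,"dz":6,"roll":0},{"fingers":0,"dx":0,"dy":0,"dz":3,"roll":0},{"fingers":0,"dx":0,"dy":0,"dz":0,"roll":0},{"fingers":0,"dx":0,"dy":0,"dz":0,"roll":0}]'|sed -n '2,5p'
python3 -m crank '[{"fingers":0,"dx":0,"dy":0,"dz":1.5,"roll":0},{"fingers":0,"dx":0,"dy":0,"dz":0,"roll":0},{"fingers":0,"dx":0,"dy":0,"dz":0,"roll":0}]'|sed -n '2,5p'
```

```text
position: [634.1, -84.3, 11.6]
orientation: [-3.141, 0.0, -3.138]
ft_force: [-0.1, -0.9, 0.5]
grip_width: 67.1
position: [634.0, -84.3, 9.9]
orientation: [-3.142, 0.0, -3.138]
ft_force: [-0.5, 0.9, -1.3]
grip_width: 67.0
```

```bash
python3 -m crank '[{"fingers":0,"dx":0,"dy":0,"dz":1.5,"roll":0},{"fingers":0,"dx":0,"dy":0,"dz":0,"roll":0},{"fingers":0,"dx":0,"dy":0,"dz":0,"roll":0}]'|sed -n '2p;4,5p'
python3 -m crank '[{"fingers":0,"dx":0,"dy":0,"dz":1.5,"roll":0},{"fingers":0,"dx":0,"dy":0,"dz":0,"roll":0},{"fingers":0,"dx":0,"dy":0,"dz":0,"roll":0}]'|sed -n '2p;4,5p'
```

```text
position: [633.9, -84.2, 8.2]
ft_force: [0.1, 0.1, -0.7]
grip_width: 66.7
position: [633.8, -84.2, 6.6]
ft_force: [0.2, 0.7, -1.5]
grip_width: 67.0
```

```bash
python3 -m crank '[{"fingers":0,"dx":0,"dy":0,"dz":1,"roll":0},{"fingers":0,"dx":0,"dy":0,"dz":0,"roll":0},{"fingers":0,"dx":0,"dy":0,"dz":0,"roll":0}]'|sed -n '2p;4,5p'
python3 -m crank '[{"fingers":0,"dx":0,"dy":0,"dz":0.7,"roll":0},{"fingers":0,"dx":0,"dy":0,"dz":0,"roll":0},{"fingers":0,"dx":0,"dy":0,"dz":0,"roll":0}]'|sed -n '2p;4,5p'
```

```text
position: [633.9, -84.2, 5.7]
ft_force: [-0.3, 0.5, -0.8]
grip_width: 67.1
position: [634.0, -84.3, 5.7]
ft_force: [-2.6, 0.0, 6.5]
grip_width: 67.2
```

```bash
python3 -m crank '[{"fingers":-1,"dx":0,"dy":0,"dz":0,"roll":0},{"fingers":-1,"dx":0,"dy":0,"dz":0,"roll":0},{"fingers":-1,"dx":0,"dy":0,"dz":0,"roll":0},{"fingers":-1,"dx":0,"dy":0,"dz":-10,"roll":0},{"fingers":-1,"dx":0,"dy":0,"dz":-35,"roll":0}]'|sed -n '2p;4,6p'
python3 -m crank '[{"fingers":-1,"dx":0,"dy":0,"dz":-40,"roll":0},{"fingers":-1,"dx":28,"dy":25,"dz":-40,"roll":0},{"fingers":-1,"dx":28,"dy":25,"dz":-20,"roll":0},{"fingers":-1,"dx":28,"dy":25,"dz":0,"roll":0},{"fingers":-1,"dx":28,"dy":25,"dz":0,"roll":0}]'|sed -n '2p;4,6p'
python3 -m crank '[{"fingers":-1,"dx":28,"dy":25,"dz":0,"roll":0},{"fingers":-1,"dx":28,"dy":25,"dz":0,"roll":0},{"fingers":-1,"dx":0,"dy":0,"dz":0,"roll":0},{"fingers":-1,"dx":0,"dy":0,"dz":0,"roll":0}]'|sed -n '2p;4,6p'
python3 - <<'E'
from h import *
import cv2,pickle
s=arm.read_state();c=arm.calibration('wrist');im=arm.read_camera('wrist')
cv2.imwrite('pics/w6.png',im[:,:,::-1]);pickle.dump(c,open('w6.pkl','wb'));print(s['position'],s['orientation'])
E
```

```text
position: [630.3, -83.4, 46.2]
ft_force: [0.5, -0.5, 0.3]
grip_width: 85.3
finger_force: 0.0
position: [528.8, 9.4, 142.2]
ft_force: [0.4, 0.3, 0.0]
grip_width: 85.5
finger_force: 0.0
position: [471.7, 59.8, 141.0]
ft_force: [0.6, 0.3, 0.8]
grip_width: 85.3
finger_force: 0.0
[471.68239976  59.76801103 140.99231746] [-3.14157574e+00  7.03818359e-04 -3.13573183e+00]
```

View pics/w6.png

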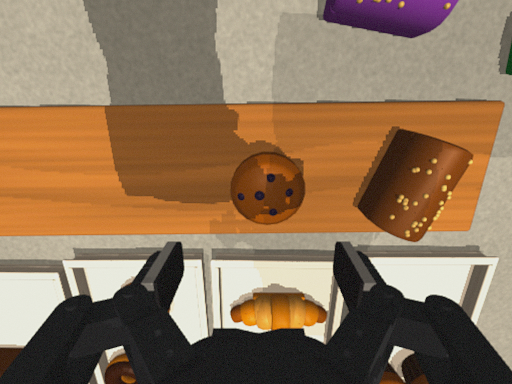

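The muffin dome is centred at (268,188), 74 px across. The loaf (brown, seeded) is centred at about (415,185). The placed croissant is at (278,312). The muffin tray's near edge ends at (497,258).

Run:
```python
from h import *
import pickle
c=pickle.load(open('w6.pkl','rb'))
for n,u,v,z in[('c',268,188,58),('L',231,188,58),('R',305,188,58),('Mnr',497,259,24),('Mnl',338,259,24),('lo',398,128,60),('lo2',474,152,60),('lo3',415,241,60),('lo4',358,205,60),('loc',415,185,70)]: print(n,at(c,u,v,z).round(1))
```

```text
c [465.9  68.2]
L [466.1  34.9]
R [465.7 101.5]
Mnr [561.8 332.7]
Mnl [562.9 151.1]
lo [412.1 174.7]
lo2 [431.7 243. ]
lo3 [518.1 210.1]
lo4 [481.1 150.6]
loc [458.3 192.5]
```

```bash
python3 -m crank '[{"fingers":-1,"dx":6,"dy":8.5,"dz":0,"roll":0},{"fingers":-1,"dx":0,"dy":0,"dz":20,"roll":0},{"fingers":-1,"dx":0,"dy":0,"dz":35,"roll":0},{"fingers":-1,"dx":0,"dy":0,"dz":35,"roll":0},{"fingers":-1,"dx":0,"dy":0,"dz":15,"roll":0}]'|sed -n '2,6p'
python3 -m crank '[{"fingers":0,"dx":0,"dy":0,"dz":0,"roll":0},{"fingers":0,"dx":0,"dy":0,"dz":0,"roll":0},{"fingers":0,"dx":0,"dy":0,"dz":0,"roll":0},{"fingers":0,"dx":0,"dy":0,"dz":0,"roll":0}]' 30
```

```text
position: [465.3, 66.9, 31.9]
orientation: [3.141, -0.003, -3.139]
ft_force: [-2.4, 0.2, -0.1]
grip_width: 85.4
finger_force: 0.0
t: 15.48
position: [468.1, 67.1, 36.3]
orientation: [-3.142, 0.002, -3.138]
ft_force: [0.1, -0.0, -1.4]
grip_width: 64.1
finger_force: 33.3
```

```bash
python3 -m crank '[{"fingers":0,"dx":0,"dy":0,"dz":-10,"roll":0},{"fingers":0,"dx":0,"dy":0,"dz":-25,"roll":0},{"fingers":0,"dx":0,"dy":0,"dz":-40,"roll":0},{"fingers":0,"dx":0,"dy":0,"dz":-40,"roll":0},{"fingers":0,"dx":0,"dy":0,"dz":-40,"roll":0}]'|sed -n '2p;4,6p'
python3 -m crank '[{"fingers":0,"dx":0,"dy":0,"dz":-35,"roll":0},{"fingers":0,"dx":0,"dy":0,"dz":0,"roll":0},{"fingers":0,"dx":0,"dy":0,"dz":0,"roll":0},{"fingers":0,"dx":0,"dy":0,"dz":0,"roll":0}]'|sed -n '2p;4,6p'
python3 - <<'E'
from h import *
import cv2,pickle
s=arm.read_state();c=arm.calibration('wrist');im=arm.read_camera('wrist')
cv2.imwrite('pics/w7.png',im[:,:,::-1]);pickle.dump(c,open('w7.pkl','wb'));print(s['position'],s['orientation'])
E
```

```text
position: [466.7, 67.1, 193.1]
ft_force: [1.3, 1.0, -2.1]
grip_width: 64.6
finger_force: 33.8
position: [466.7, 67.1, 225.4]
ft_force: [-0.3, 0.4, -1.5]
grip_width: 64.3
finger_force: 33.8
[466.65114748  67.1492774  225.38646776] [-3.14156962e+00  1.03465505e-03 -3.13808613e+00]
```

View pics/w7.png

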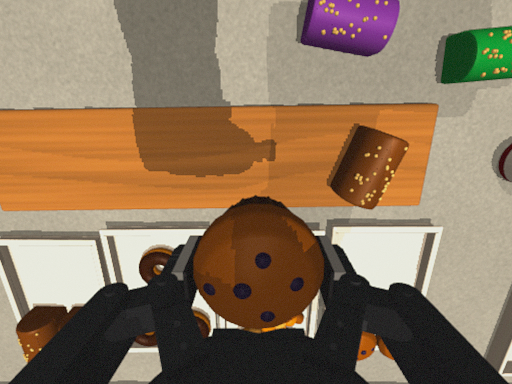

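The muffin is held upright. The muffin tray's near rim corner is at (441,227), the other near (327,229). The loaf is at (369,167), with its long axis from (386,133) to (351,200). The jar is at (505,160).

Run:
```python
from h import *
import pickle
c=pickle.load(open('w7.pkl','rb'))
for n,u,v,z in[('Mnr',441,227.5,24),('Mnl',327,229,24),('Mside',432,296,24),('e1',386,133,60),('e2',351,200,60),('jar',505,160,85),('Cnr',322,229,24),('Cl',208,228,24),('Dl',100,230,24)]: print(n,at(c,u,v,z).round(1))
s=arm.calibration('scene')
for n,u,v,z in[('M upper r',264.4,255.2,24),('M lower r',292.4,302.8,24),('M lower l',213.2,346.4,0),('M upper l',188,294.4,24),('C upper r',236.4,209.2,24),('C lr',260,253.2,24)]:print(n,at(s,u,v,z).round(1))
```

```text
Mnr [561.3 331.8]
Mnl [564.3 167. ]
Mside [683.5 345.6]
e1 [422.1 213.2]
e2 [504.8 182.8]
jar [447.5 335.5]
Cnr [564.3 159.7]
Cl [563.3  -5.7]
Dl [ 567.1 -163. ]
M upper r [560.7 181.4]
M lower r [560.1 337.2]
M lower l [795.3 333.4]
M upper l [797.7 183.6]
C upper r [563.8  11.1]
C lr [568.8 170.1]
```

```bash
python3 -m crank '[{"fingers":0,"dx":-14,"dy":16,"dz":0,"roll":0},{"fingers":0,"dx":-27,"dy":30,"dz":0,"roll":0},{"fingers":0,"dx":-27,"dy":30,"dz":0,"roll":0},{"fingers":0,"dx":-27,"dy":30,"dz":0,"roll":0},{"fingers":0,"dx":-27,"dy":30,"dz":10,"roll":0}]'|sed -n '2p;4,6p'
python3 -m crank '[{"fingers":0,"dx":-27,"dy":30,"dz":20,"roll":0},{"fingers":0,"dx":-15,"dy":18,"dz":20,"roll":0},{"fingers":0,"dx":0,"dy":0,"dz":30,"roll":0},{"fingers":0,"dx":0,"dy":0,"dz":30,"roll":0},{"fingers":0,"dx":0,"dy":0,"dz":0,"roll":0}]'|sed -n '2,6p'
```

```text
position: [589.3, 205.1, 214.9]
ft_force: [2.1, -1.0, -0.7]
grip_width: 64.4
finger_force: 33.8
position: [623.2, 248.5, 108.2]
orientation: [-3.138, -0.012, -3.138]
ft_force: [-1.6, -0.9, -2.2]
grip_width: 64.4
finger_force: 34.1
```

```bash
python3 -m crank '[{"fingers":0,"dx":0,"dy":0,"dz":30,"roll":0},{"fingers":0,"dx":0,"dy":0,"dz":25,"roll":0},{"fingers":0,"dx":0,"dy":0,"dz":10,"roll":0},{"fingers":0,"dx":0,"dy":0,"dz":0,"roll":0},{"fingers":0,"dx":0,"dy":0,"dz":0,"roll":0}]'|sed -n '2,6p'
```

```text
position: [628.1, 249.3, 52.3]
orientation: [-3.142, -0.0, -3.138]
ft_force: [-0.0, -0.0, -0.2]
grip_width: 64.1
finger_force: 34.1
```

```bash
python3 -m crank '[{"fingers":0,"dx":-2.5,"dy":2,"dz":15,"roll":0},{"fingers":0,"dx":0,"dy":0,"dz":8,"roll":0},{"fingers":0,"dx":0,"dy":0,"dz":3,"roll":0},{"fingers":0,"dx":0,"dy":0,"dz":0,"roll":0},{"fingers":0,"dx":0,"dy":0,"dz":0,"roll":0}]'|sed -n '2,4p'
python3 -m crank '[{"fingers":0,"dx":0,"dy":0,"dz":1.5,"roll":0},{"fingers":0,"dx":0,"dy":0,"dz":0,"roll":0},{"fingers":0,"dx":0,"dy":0,"dz":0,"roll":0}]'|sed -n '2p;4p'
python3 -m crank '[{"fingers":0,"dx":0,"dy":0,"dz":1.5,"roll":0},{"fingers":0,"dx":0,"dy":0,"dz":0,"roll":0},{"fingers":0,"dx":0,"dy":0,"dz":0,"roll":0}]'|sed -n '2p;4p'
```

```text
position: [630.5, 251.5, 25.6]
orientation: [-3.142, -0.0, -3.138]
ft_force: [0.6, 0.3, -1.6]
position: [630.7, 251.5, 24.3]
ft_force: [-0.0, 0.2, -1.0]
position: [630.5, 251.5, 22.5]
ft_force: [0.7, -0.1, -0.1]
```

```bash
python3 -m crank '[{"fingers":0,"dx":0,"dy":0,"dz":1,"roll":0},{"fingers":0,"dx":0,"dy":0,"dz":0,"roll":0},{"fingers":0,"dx":0,"dy":0,"dz":0,"roll":0}]'|sed -n '2p;4p'
python3 -m crank '[{"fingers":0,"dx":0,"dy":0,"dz":0.7,"roll":0},{"fingers":0,"dx":0,"dy":0,"dz":0,"roll":0},{"fingers":0,"dx":0,"dy":0,"dz":0,"roll":0}]'|sed -n '2p;4p'
```

```text
position: [630.4, 251.5, 21.5]
ft_force: [0.3, -0.4, -2.1]
position: [630.5, 251.4, 20.8]
ft_force: [0.1, 0.5, -1.4]
```

```bash
python3 -m crank '[{"fingers":0,"dx":0,"dy":0,"dz":0.8,"roll":0},{"fingers":0,"dx":0,"dy":0,"dz":0,"roll":0},{"fingers":0,"dx":0,"dy":0,"dz":0,"roll":0}]'|sed -n '2p;4p'
python3 -m crank '[{"fingers":0,"dx":0,"dy":0,"dz":0.6,"roll":0},{"fingers":0,"dx":0,"dy":0,"dz":0,"roll":0},{"fingers":0,"dx":0,"dy":0,"dz":0,"roll":0}]'|sed -n '2p;4p'
```

```text
position: [630.5, 251.5, 20.0]
ft_force: [0.6, 0.4, -0.7]
position: [630.6, 251.5, 19.9]
ft_force: [-2.3, -1.0, 5.6]
```

```bash
python3 -m crank '[{"fingers":-1,"dx":0,"dy":0,"dz":0,"roll":0},{"fingers":-1,"dx":0,"dy":0,"dz":0,"roll":0},{"fingers":-1,"dx":0,"dy":0,"dz":0,"roll":0},{"fingers":-1,"dx":0,"dy":0,"dz":-10,"roll":0},{"fingers":-1,"dx":0,"dy":0,"dz":-35,"roll":0}]'|sed -n '2p;4,6p'
python3 -m crank '[{"fingers":-1,"dx":0,"dy":0,"dz":-40,"roll":0},{"fingers":-1,"dx":10,"dy":-5,"dz":-30,"roll":0},{"fingers":-1,"dx":32,"dy":-10,"dz":-15,"roll":0},{"fingers":-1,"dx":32,"dy":-10,"dz":0,"roll":0},{"fingers":-1,"dx":32,"dy":-10,"dz":0,"roll":0}]'|sed -n '2p;4,6p'
python3 -m crank '[{"fingers":-1,"dx":32,"dy":-11,"dz":0,"roll":0},{"fingers":-1,"dx":30,"dy":-10,"dz":0,"roll":0},{"fingers":-1,"dx":0,"dy":0,"dz":0,"roll":0},{"fingers":-1,"dx":0,"dy":0,"dz":0,"roll":0}]'|sed -n '2p;4,6p'
python3 - <<'E'
from h import *
import cv2,pickle
s=arm.read_state();c=arm.calibration('wrist');im=arm.read_camera('wrist')
cv2.imwrite('pics/w8.png',im[:,:,::-1]);pickle.dump(c,open('w8.pkl','wb'));print(s['position'],s['orientation'])
E
```

```text
position: [626.9, 250.4, 60.1]
ft_force: [-0.6, 0.9, 0.3]
grip_width: 85.6
finger_force: 0.0
position: [524.4, 216.0, 151.3]
ft_force: [0.6, -0.0, 0.4]
grip_width: 85.5
finger_force: 0.0
position: [461.7, 194.6, 150.4]
ft_force: [1.1, 0.3, -0.0]
grip_width: 85.5
finger_force: 0.0
[461.66398738 194.64347996 150.40992955] [ 3.14141047e+00  5.64455080e-04 -3.13801093e+00]
```

View pics/w8.png

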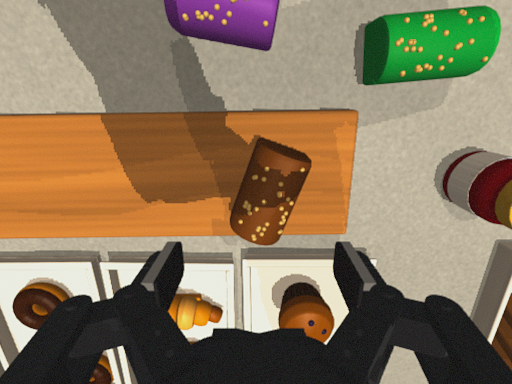

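The brown loaf's corners are at (261,138), (311,158), (276,243) and (231,225). The muffin stands in its tray at (303,312) beside the fixed muffins. The jar at (480,185) and the green and purple pieces stay out of it.

Run:
```python
from h import *
import pickle
c=pickle.load(open('w8.pkl','rb'))
P=np.array([at(c,u,v,55) for u,v in[(261,138),(311,158),(276,243),(231,225)]]);print(P.round(1),P.mean(0))
a=(P[2]+P[3]-P[0]-P[1])/2;w=(P[1]+P[2]-P[0]-P[3])/2
print(np.linalg.norm(a),np.linalg.norm(w),np.degrees(np.arctan2(a[1],a[0])),np.degrees(np.arctan2(-w[0],w[1])))
print('jar',at(c,470,185,40))
```

```text
[[413.  196.6]
 [431.  242.4]
 [519.7 212.7]
 [499.4 167.3]] [465.77604543 204.75949903]
92.35664613458935 49.507783408506874 -18.653440478013124 -22.75847530624257
jar [461.38806301 407.33435477]
```

```bash
python3 -m crank '[{"fingers":-1,"dx":-4,"dy":10,"dz":0,"roll":0},{"fingers":-1,"dx":0,"dy":0,"dz":10,"roll":6.7},{"fingers":-1,"dx":0,"dy":0,"dz":10,"roll":6.7},{"fingers":-1,"dx":0,"dy":0,"dz":10,"roll":6.7},{"fingers":-1,"dx":0,"dy":0,"dz":0,"roll":0}]'|sed -n '2,4p'
python3 -m crank '[{"fingers":-1,"dx":0,"dy":0,"dz":35,"roll":0},{"fingers":-1,"dx":0,"dy":0,"dz":35,"roll":0},{"fingers":-1,"dx":0,"dy":0,"dz":20,"roll":0},{"fingers":-1,"dx":0,"dy":0,"dz":6,"roll":0},{"fingers":-1,"dx":0,"dy":0,"dz":0,"roll":0}]'|sed -n '2,5p'
python3 -m crank '[{"fingers":0.2,"dx":0,"dy":0,"dz":0,"roll":0},{"fingers":0.2,"dx":0,"dy":0,"dz":0,"roll":0},{"fingers":0.2,"dx":0,"dy":0,"dz":0,"roll":0},{"fingers":0.2,"dx":0,"dy":0,"dz":0,"roll":0},{"fingers":0.2,"dx":0,"dy":0,"dz":0,"roll":0}]' 40
```

```text
position: [467.1, 205.6, 117.8]
orientation: [-3.141, -0.001, 2.789]
ft_force: [-0.4, -0.3, -0.6]
position: [466.5, 205.1, 22.4]
orientation: [-3.14, -0.002, 2.797]
ft_force: [-0.9, 0.0, 0.3]
grip_width: 85.3
t: 21.92
position: [468.2, 205.3, 25.1]
orientation: [3.14, 0.003, 2.795]
ft_force: [-0.9, 0.4, 5.7]
grip_width: 54.9
finger_force: 42.8
```

```bash
python3 -m crank '[{"fingers":0.2,"dx":0,"dy":0,"dz":-10,"roll":0},{"fingers":0.2,"dx":0,"dy":0,"dz":-25,"roll":0},{"fingers":0.2,"dx":0,"dy":0,"dz":-35,"roll":-6.7},{"fingers":0.2,"dx":0,"dy":0,"dz":-35,"roll":-6.7},{"fingers":0.2,"dx":0,"dy":0,"dz":-25,"roll":-6.7}]'|sed -n '2,6p'
python3 -m crank '[{"fingers":0.2,"dx":-7,"dy":-18,"dz":0,"roll":0},{"fingers":0.2,"dx":-14,"dy":-35,"dz":0,"roll":0},{"fingers":0.2,"dx":-14,"dy":-35,"dz":0,"roll":0},{"fingers":0.2,"dx":-14,"dy":-35,"dz":0,"roll":0},{"fingers":0.2,"dx":-14,"dy":-35,"dz":0,"roll":0}]'|sed -n '2,6p'
python3 -m crank '[{"fingers":0.2,"dx":-14,"dy":-35,"dz":0,"roll":0},{"fingers":0.2,"dx":-14,"dy":-35,"dz":0,"roll":0},{"fingers":0.2,"dx":-14,"dy":-35,"dz":0,"roll":0},{"fingers":0.2,"dx":-14,"dy":-35,"dz":0,"roll":0},{"fingers":0.2,"dx":-14,"dy":-35,"dz":0,"roll":0}]'|sed -n '2,6p'
python3 -m crank '[{"fingers":0.2,"dx":-14,"dy":-35,"dz":0,"roll":0},{"fingers":0.2,"dx":-14,"dy":-35,"dz":0,"roll":0},{"fingers":0.2,"dx":-14,"dy":-20,"dz":0,"roll":0},{"fingers":0.2,"dx":0,"dy":0,"dz":0,"roll":0},{"fingers":0.2,"dx":0,"dy":0,"dz":0,"roll":0}]'|sed -n '2,6p'
```

```text
position: [467.3, 205.1, 157.5]
orientation: [3.141, 0.003, -3.132]
ft_force: [1.5, -0.5, -1.5]
grip_width: 54.6
finger_force: 43.0
position: [530.7, 45.6, 154.9]
orientation: [-3.142, 0.001, -3.137]
ft_force: [0.8, -0.3, -2.0]
grip_width: 54.6
finger_force: 43.0
position: [601.2, -129.5, 154.8]
orientation: [-3.141, 0.001, -3.138]
ft_force: [1.3, 1.0, -1.3]
grip_width: 54.4
finger_force: 43.0
position: [643.2, -218.8, 153.9]
orientation: [3.142, 0.0, -3.14]
ft_force: [-0.4, 0.6, -2.1]
grip_width: 54.1
finger_force: 43.0
```

```bash
python3 -m crank '[{"fingers":0.2,"dx":-4,"dy":-18,"dz":0,"roll":0},{"fingers":0.2,"dx":-4,"dy":-18,"dz":20,"roll":0},{"fingers":0.2,"dx":0,"dy":0,"dz":30,"roll":0},{"fingers":0.2,"dx":0,"dy":0,"dz":25,"roll":0},{"fingers":0.2,"dx":0,"dy":0,"dz":0,"roll":0}]'|sed -n '2,6p'
python3 -m crank '[{"fingers":0.2,"dx":0,"dy":0,"dz":20,"roll":0},{"fingers":0.2,"dx":0,"dy":0,"dz":15,"roll":0},{"fingers":0.2,"dx":0,"dy":0,"dz":5,"roll":0},{"fingers":0.2,"dx":0,"dy":0,"dz":0,"roll":0},{"fingers":0.2,"dx":0,"dy":0,"dz":0,"roll":0}]'|sed -n '2,6p'
python3 - <<'E'
from h import *
import cv2,pickle
c=arm.calibration('wrist');im=arm.read_camera('wrist')
cv2.imwrite('pics/w9.png',im[:,:,::-1])
E
```

```text
position: [647.8, -250.9, 73.8]
orientation: [3.137, -0.008, -3.137]
ft_force: [-1.4, 0.0, -3.6]
grip_width: 54.5
finger_force: 43.0
position: [651.8, -253.1, 40.1]
orientation: [-3.141, 0.001, -3.137]
ft_force: [0.4, 0.6, -1.8]
grip_width: 54.8
finger_force: 43.2
```

View pics/w9.png

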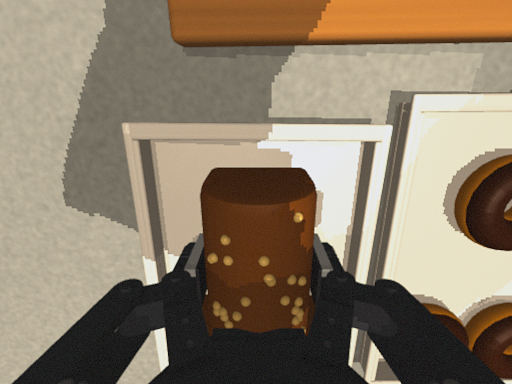

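The loaf hangs straight over its tray, centred between the rim edges at columns 124 and 391. Lowering.

```bash
python3 -m crank '[{"fingers":0.2,"dx":0,"dy":-1.5,"dz":15,"roll":0},{"fingers":0.2,"dx":0,"dy":0,"dz":8,"roll":0},{"fingers":0.2,"dx":0,"dy":0,"dz":3,"roll":0},{"fingers":0.2,"dx":0,"dy":0,"dz":0,"roll":0},{"fingers":0.2,"dx":0,"dy":0,"dz":0,"roll":0}]'|sed -n '2p;4p'
python3 -m crank '[{"fingers":0.2,"dx":0,"dy":0,"dz":1.5,"roll":0},{"fingers":0.2,"dx":0,"dy":0,"dz":0,"roll":0},{"fingers":0.2,"dx":0,"dy":0,"dz":0,"roll":0}]'|sed -n '2p;4p'
python3 -m crank '[{"fingers":0.2,"dx":0,"dy":0,"dz":1,"roll":0},{"fingers":0.2,"dx":0,"dy":0,"dz":0,"roll":0},{"fingers":0.2,"dx":0,"dy":0,"dz":0,"roll":0}]'|sed -n '2p;4p'
```

```text
position: [651.4, -255.0, 12.9]
ft_force: [-0.7, -0.4, -1.2]
position: [651.5, -255.0, 11.3]
ft_force: [-0.3, 0.1, -0.6]
position: [651.5, -255.1, 10.2]
ft_force: [-0.3, -0.5, 0.8]
```

```bash
python3 -m crank '[{"fingers":0.2,"dx":0,"dy":0,"dz":0.8,"roll":0},{"fingers":0.2,"dx":0,"dy":0,"dz":0,"roll":0},{"fingers":0.2,"dx":0,"dy":0,"dz":0,"roll":0}]'|sed -n '2p;4p'
```

```text
position: [651.6, -255.1, 10.2]
ft_force: [-2.8, 0.5, 8.7]
```

```bash
python3 -m crank '[{"fingers":-0.9,"dx":0,"dy":0,"dz":0,"roll":0},{"fingers":-0.9,"dx":0,"dy":0,"dz":0,"roll":0},{"fingers":-0.9,"dx":0,"dy":0,"dz":0,"roll":0},{"fingers":-0.9,"dx":0,"dy":0,"dz":-10,"roll":0},{"fingers":-0.9,"dx":0,"dy":0,"dz":-35,"roll":0}]'|sed -n '2p;4,6p'
python3 -m crank '[{"fingers":-1,"dx":0,"dy":0,"dz":-40,"roll":0},{"fingers":-1,"dx":0,"dy":0,"dz":-40,"roll":0},{"fingers":-1,"dx":35,"dy":0,"dz":-40,"roll":0},{"fingers":-1,"dx":35,"dy":0,"dz":-30,"roll":0},{"fingers":-1,"dx":35,"dy":0,"dz":0,"roll":0}]'|sed -n '2p'
python3 -m crank '[{"fingers":-1,"dx":35,"dy":0,"dz":0,"roll":0},{"fingers":-1,"dx":35,"dy":0,"dz":0,"roll":0},{"fingers":-1,"dx":0,"dy":0,"dz":0,"roll":0},{"fingers":-1,"dx":0,"dy":0,"dz":0,"roll":0}]'|sed -n '1,2p'
python3 - <<'E'
from h import *
import cv2
im=arm.read_camera('scene')[:,:,::-1]
cv2.imwrite('pics/s2.png',cv2.resize(im[100:350,100:370],None,fx=2.4,fy=2.4,interpolation=cv2.INTER_CUBIC))
E
```

```text
position: [647.8, -253.2, 49.6]
ft_force: [-0.2, -0.2, -1.1]
grip_width: 81.2
finger_force: 0.0
position: [559.4, -256.7, 199.0]
t: 26.8
position: [485.8, -255.5, 193.7]
```

View pics/s2.png

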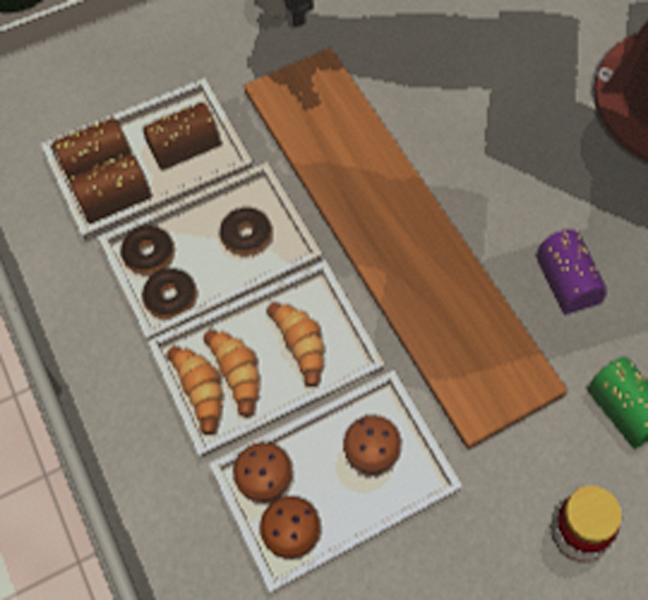

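All four bakes are in their trays, upright and aligned: loaf (182,135), doughnut (246,232), croissant (298,343) and muffin (372,445) in crop pixels. I'll check the centring numerically.

Run:
```python
from h import *
s=arm.calibration('scene')
g=lambda x,y,z:at(s,100+x/2.4,100+y/2.4,z)
T={'L':[(203,80),(253,160)],'D':[(265,165),(323,257)],'C':[(324,264),(383,368)],'M':[(395,374),(461,488)]}
B={'L':(182,133,55),'D':(246,232,30),'C':(297,338,35),'M':(372,444,48)}
for k in T:
    o=np.mean([g(*p,24) for p in T[k]],0)+[67,0];print(k,(g(*B[k])-o).round(1))
```

```text
L [ 0.8 15.1]
D [1.5 4.8]
C [8.1 0.8]
M [ 0.7 -7.3]
```

The loaf's y offset comes from its oblique silhouette, and the wrist view had it centred. The muffin's y (−7) deserves one close look from over its tray.

```bash
python3 -m crank '[{"fingers":-1,"dx":4,"dy":38,"dz":-8,"roll":0},{"fingers":-1,"dx":4,"dy":38,"dz":-8,"roll":0},{"fingers":-1,"dx":4,"dy":38,"dz":-8,"roll":0},{"fingers":-1,"dx":4,"dy":38,"dz":-8,"roll":0},{"fingers":-1,"dx":4,"dy":38,"dz":-8,"roll":0}]'|sed -n '2p'
python3 -m crank '[{"fingers":-1,"dx":4,"dy":38,"dz":0,"roll":0},{"fingers":-1,"dx":4,"dy":38,"dz":0,"roll":0},{"fingers":-1,"dx":4,"dy":38,"dz":0,"roll":0},{"fingers":-1,"dx":4,"dy":38,"dz":0,"roll":0},{"fingers":-1,"dx":4,"dy":38,"dz":0,"roll":0}]'|sed -n '2p'
python3 -m crank '[{"fingers":-1,"dx":4,"dy":38,"dz":0,"roll":0},{"fingers":-1,"dx":4,"dy":38,"dz":0,"roll":0},{"fingers":-1,"dx":4,"dy":38,"dz":0,"roll":0},{"fingers":-1,"dx":0,"dy":0,"dz":0,"roll":0},{"fingers":-1,"dx":0,"dy":0,"dz":0,"roll":0}]'|sed -n '2p'
python3 - <<'E'
from h import *
import cv2,pickle
s=arm.read_state();c=arm.calibration('wrist');im=arm.read_camera('wrist')
cv2.imwrite('pics/w10.png',im[:,:,::-1]);pickle.dump(c,open('w10.pkl','wb'));print(s['t'],s['position'],s['orientation'])
E
```

```text
position: [467.5, -64.0, 233.4]
position: [446.7, 126.8, 233.3]
position: [433.8, 240.9, 232.7]
28.1 [433.81299199 240.8742174  232.74291173] [ 3.14128558e+00  6.16992003e-04 -3.13345381e+00]
```

View pics/w10.png

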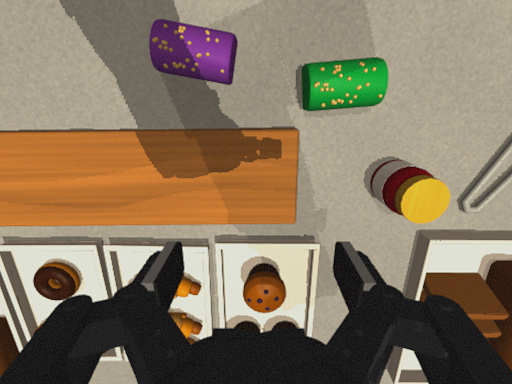

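Around the muffin tray, the near rim corners are at (216,245) and (320,245), and the muffin dome is at (265,288). The jar is standing at (410,190). The doughnut is at (57,281) in its tray.

Run:
```python
from h import *
import pickle
c=pickle.load(open('w10.pkl','rb'))
for n,u,v,z in[('l',216,245,24),('r',320,245,24),('far',316,300,24),('dome',264.5,289,47),('domeL',243,289,47),('domeR',286,289,47),('foot',264,262,25),('dough',57,281,22),('Dl',-2,246,24),('Dr',101,245,24)]:print(n,at(c,u,v,z).round(1))
```

```text
l [563.3 177.6]
r [562.  335.3]
far [665.4 337.5]
dome [624.8 251.6]
domeL [625.1 219.1]
domeR [624.5 284.1]
foot [592.2 250.8]
dough [632.8 -81.3]
Dl [ 567.8 -153.7]
Dr [564.7   3.1]
```

The muffin is about 5 mm off centre, well inside the 15 mm tolerance. Handing in.

```bash
python3 -c "
from bench import arm
print(arm.finish_job())"
```

```text
the job is handed in; nothing more can be done
None
```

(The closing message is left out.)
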